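# Hover the condenser lens carrier over the lamp housing slot

### The job

Lift the lens carrier by its tab up and off the forks of its stand, carry it over the switch panel without touching the panel, and stop with it hovering upright about 15 mm (a finger's breadth) above the slot in the top of the lamp housing, centred and in line with the slot so that it could be lowered straight in. Never touch the housing with the carrier, leave the other things on the desk where they are, and finish still holding the carrier there, motionless: do not lower it in or let go.

Things in the scene. Friction and masses are not known exactly. Their poses are not given: they have to be found in the camera images.
- carrier: Lens carrier, loose, about 0.14 kg: upright flat aluminium frame 68 mm wide (y), 10 mm thick (x), 78 mm high, with a round smoked lens 53 mm across; front and back alike. Origin: middle of its lower edge, z up; hanging, it is 54 mm above the desk. A steel crossbar, 8 mm thick, 116 mm long along y, axis 70 mm above the origin, sticks out 24 mm each side and hangs in the stand's forks.
- carrier_tab (a point): Middle of the white plastic tab on top of the carrier, the place to grip; 97 mm straight above the carrier's origin, axes as the carrier's. The tab is 12 mm thick (x, the fingers close along it), 30 mm wide (y), and reaches from 78 to 115 mm above the carrier's origin.
- stand: Stand, fixed, left or right of the panel: dark base 100 x 160 x 12 mm (x, y, z), two posts 96 mm apart along y, each 22 x 10 mm, ending in an upturned fork open to the top: seat 120 mm above the desk, prongs up to 134 mm, gap 12 mm along x. The carrier must rise straight up 14 mm to leave them. Origin: centre of the underside, z up. The hanging carrier's axes agree with the stand's.
- housing: Lamp housing, fixed, on the other side of the switch panel from the stand: beige metal box 180 x 140 mm (x, y) and 120 mm high with a short dark lens tube, 68 mm across and 25 mm long, on its -x face. Origin: centre of the underside, z up.
- slot (a point): Centre of the mouth of the slot in the housing's flat top, 120 mm above the desk; the slot is 18 mm along this point's x and 80 mm along its y, z up. The carrier's width goes along the slot's y, either way round.
- panel: Rocker switch panel, fixed between stand and housing: cream plastic block 240 mm long (x), 50 mm thick (y), 110 mm high with four grey rocker switches on top. Origin: centre of the underside, z up.
- focus_knob: Brass focus knob, loose, 38 mm across, 26 mm high, standing near the stand; leave alone. Origin at its underside.
- fuse_holder: Red plastic fuse holder, loose, 26 x 56 x 30 mm, lying behind the housing; leave alone. Origin at its underside.
- cleaner: Bottle of lens cleaner, loose, 48 mm across, 130 mm high, standing just beyond the far end of the panel; leave alone. Origin at its underside.
- jar: Glass jar, loose, 60 mm across, 60 mm high, far to the left; leave alone. Origin at its underside.
- loupe: Black eye loupe, loose, 48 mm across, 42 mm high, far to the right; leave alone. Origin at its underside.
Mind the look-alikes: they are no part of the job. Of the things like the panel, leave any that is green; of the rest the larger one is meant.

How it is judged:
By the outcome, as a careful person would: the job done as asked, in the order asked, and still so for the second after the job is handed in, while the arm keeps its last pose, push and grip.
It also fails if it takes over 42 s, if anything falls off the work surface, if the arm or the gripper's body presses on something with over 40 N, if the wrist force passes 120 N, or if a joint passes its speed limit or range.

### The arm

A 6-joint arm with a two-finger parallel gripper is mounted at the origin on the work surface. World frame = base frame: x ahead of the robot, y to its left, z up, the work surface at z = 0. Lengths are in m, angles in rad, forces in N, time in s.
With the tool pointing down it reaches from about 0.425 to 0.95 m from the base axis. Payload 3.5 kg.
Tool frame: the origin (TCP) lies on the centre line of the jaws, within the pads' length; the fingertips stand 11 mm ahead of it and the grasp point (between the pads) lies 8 mm behind it; z points along the fingers, y is the line along which they close (so a half turn about z gives the same grasp; the last joint's range is limited). The gripper opens to 85 mm and grips with 20 to 120 N. Pads are 22 mm wide; open, the fingers measure 114 mm over their backs; the gripper's body (76 mm by 85 mm) begins 54 mm behind the grasp point. The pads swing forward as they close: fully open they stand 13 mm farther back than shut.
Start: joints at [-1.296, 0.286, 1.577, -0, 1.279, -0.15], TCP at [0.278, -0.615, 0.242] pointing down, gripper open.
Joint ranges: [-2.77, 2.77], [-0.9, 2.22], [0.21, 2.48], [-1.53, 4.67], [0.24, 2.81], [-2.84, 2.84]. Speed limits (rad/s): [2.79, 2.79, 3.14, 3.14, 3.14, 3.14].

### API

Orientations are given as a unit quaternion [x, y, z, w].
In Python, from plant import ctrl gives the robot as it stands.
- The arm moves only by the tool step_arm, never from a script. Its argument "motion" is a list of rows, each an object with "offset": the shift along the tool's x, y, z in m, a list of three; "twist": the turn about the tool's z in degrees. A call has 1 to 12 rows; each row is the pose to reach, as a shift and turn from the pose commanded when the call began, along the tool's axes at that moment; what a row does not reach only later rows make up. A row lasts 1/10 s, in which the tool goes at most 50 mm and 8.59 degrees, less where a joint would pass 70% of its speed; a pose out of reach is approached as far as the arm can. A call with a gripper value outside its range is refused whole. "gripper" is the finger opening in m, from 0 to 0.0854, set as the call begins (left out, the last holds). The fingers move at their own pace and stop on an object; "grip_force" is the grip in N (left out, the last holds). Time passes only in rows, so rows that repeat a pose let the fingers close. It gives the time, the measured TCP pose, the force, the opening and the grip force at its end, in the units of the state.
- ctrl.get_state(): the state, without advancing time (a new reading comes with each control period).
- ctrl.read_camera(name): name is "side" or "top"; returns the picture (384x512x3 uint8, blue, green, red); there is no depth.
- ctrl.calibration(name): a dict with "fx", "fy", "cx", "cy" (pixels), "cam_to_world" (4x4, takes a point from camera to world coordinates). Camera axes: x right, y up, looking along -z (the intrinsics and any distortion apply to the point x, -y, -z); pixel columns grow to the right and rows downward; lengths in m; the calibration is good to about 2 mm. A picture is of the moment at which its call begins. calibration takes no time and is no camera call.
- ctrl.sign_off(): hands the job in; it is judged then, once.
The state is a dict: "time": time; "qpos": joint angles; "dq": joint speeds; "joint_efforts": joint torques, N m; "eef_pos": TCP position; "tcp_rot": TCP orientation; "contact_force": force on the tool from outside, world axes, zero at the start; "wrist_torque": the same for the moment, N m; "opening": opening from 0.0 (shut) to 1.0 (fully open); "finger_force": force on a finger pad.
Only numpy, scipy, OpenCV 4.12 (cv2) and the standard library are available. Lean on these libraries where they do the work, as an engineer would, in place of code of your own. Each camera call takes 0.05 s, during which the arm holds its last target. There are 200 camera calls.

## Working session

There is one attempt and no reset: what is moved stays moved. The work goes in short steps, Python scripts to look and compute and a tool call to move; the robot and the scene stay as the last step left them, time stands still between calls to the robot, and variables do not carry over. Pictures are saved under pics/ and viewed, at most 10 in all, crops included, and the job is handed in when it is done.

Besides the shell and the picture viewer there is one more tool, called by a JSON object that holds its "api" and its "payload". step_arm: Moves the arm, as the interface text tells. Its arguments: {"type":"object","properties":{"motion":{"type":"array"},"gripper":{"type":"number"},"grip_force":{"type":"number"}},"required":["motion"]}

```bash
mkdir -p pics; cat > h.py <<'E'
import numpy as np, cv2
from plant import ctrl
def cal(n):
    c=ctrl.calibration(n); return c, np.array(c["cam_to_world"])
def ray(n,u,v):
    c,T=cal(n)
    K=np.array([[c["fx"],0,c["cx"]],[0,c["fy"],c["cy"]],[0,0,1.]])
    d=c.get("dist",c.get("distortion"))
    p=cv2.undistortPoints(np.array([[[u,v]]],float),K,None if d is None else np.array(d,float)).ravel()
    return T[:3,3], T[:3,:3]@np.array([p[0],-p[1],-1.])
def atz(n,u,v,z):
    o,d=ray(n,u,v); return o+d*(z-o[2])/d[2]
def proj(n,P):
    c,T=cal(n); q=np.linalg.inv(T)@np.append(P,1)
    return c["cx"]+c["fx"]*q[0]/-q[2], c["cy"]-c["fy"]*q[1]/-q[2]
E
python3 - <<'E'
from h import *
for n in("side","top"):
    cv2.imwrite(f"pics/{n}1.png",cv2.resize(ctrl.read_camera(n),(800,600),interpolation=cv2.INTER_CUBIC)); print(n,ctrl.calibration(n))
s=ctrl.get_state(); print(s["eef_pos"],s["tcp_rot"],s["time"])
E
```

```text
side {'fx': 366.65813166643267, 'fy': 366.65813166643267, 'cx': 261.1631000083121, 'cy': 191.42333060440708, 'cam_to_world': array([[ 0.98446442,  0.12900424, -0.11911218,  0.30107138],
       [-0.17472872,  0.65289333, -0.73702115, -0.77036552],
       [-0.01731131,  0.74638341,  0.665291  ,  0.82773277],
       [ 0.        ,  0.        ,  0.        ,  1.        ]])}
top {'fx': 405.82661851648385, 'fy': 405.82661851648385, 'cx': 250.81939017285848, 'cy': 196.05609233476324, 'cam_to_world': array([[ 0.04052692,  0.97834827, -0.20295867,  0.18946439],
       [-0.99917261,  0.03898737, -0.0115795 , -0.01960267],
       [-0.00341596,  0.20326003,  0.97911884,  1.35971043],
       [ 0.        ,  0.        ,  0.        ,  1.        ]])}
[ 0.27805569 -0.61443155  0.24103169] [ 9.77527822e-01  2.10803613e-01 -7.16223560e-05 -1.09064455e-03] 0.1
```

View pics/top1.png

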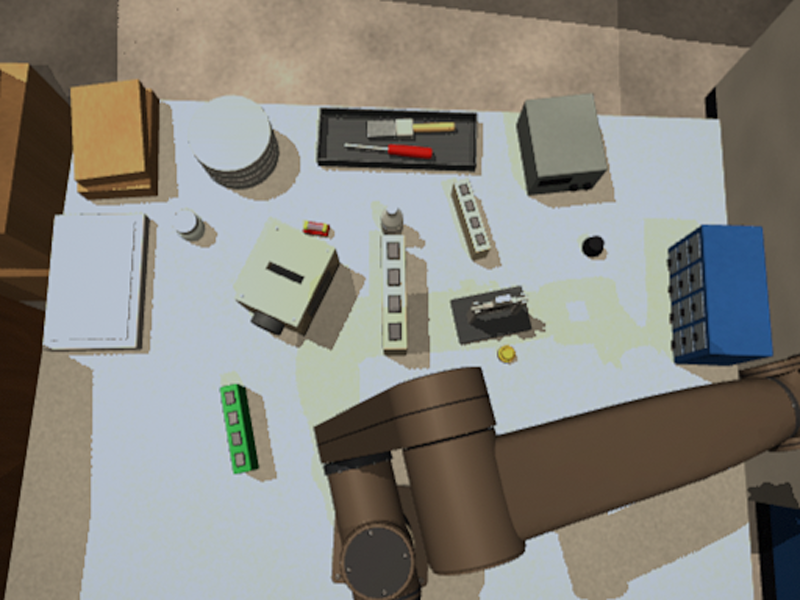

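View pics/side1.png

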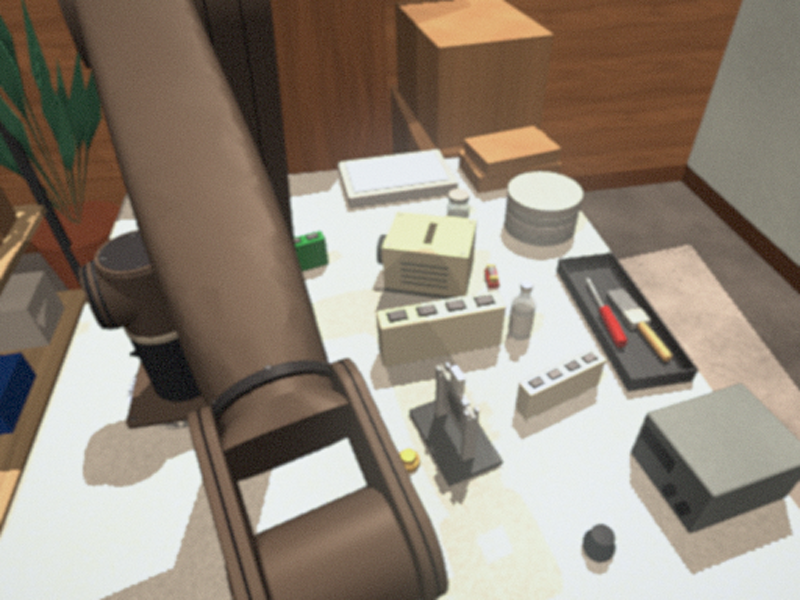

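The top view shows three switch panels: green at (238,428), a small cream one at (470,218) and a large cream one at (394,292). The large cream one is meant: it isn't green, it's the larger of the other two, and it sits between the stand (490,315) and the housing (287,275). I'll confirm this in a crop.

```bash
python3 - <<'E'
from h import *
ims=np.mean([ctrl.read_camera("top").astype(float) for _ in range(4)],0).astype(np.uint8)
cv2.imwrite("pics/topraw.png",ims)
cv2.imwrite("pics/c_top.png",cv2.resize(ims[125:255,145:355],None,fx=3.8,fy=3.8,interpolation=cv2.INTER_CUBIC))
ims=np.mean([ctrl.read_camera("side").astype(float) for _ in range(4)],0).astype(np.uint8)
cv2.imwrite("pics/sideraw.png",ims)
cv2.imwrite("pics/c_side.png",cv2.resize(ims[130:310,230:400],None,fx=3.3,fy=3.3,interpolation=cv2.INTER_CUBIC))
E
```

```text
(no output)
```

View pics/c_top.png

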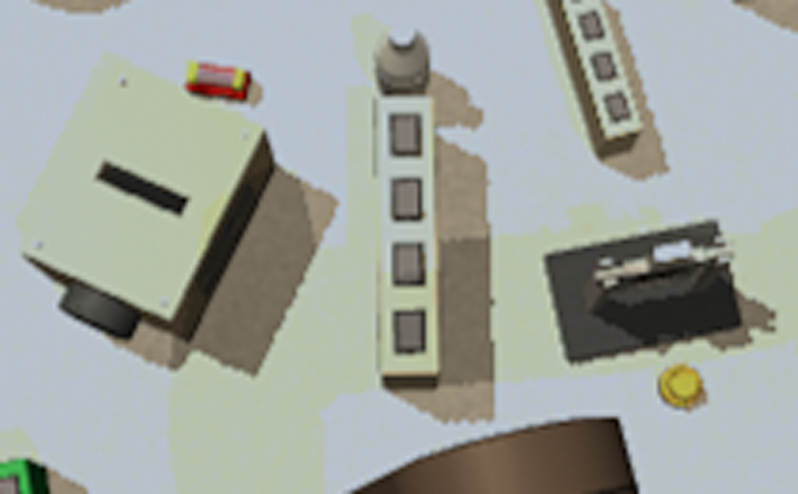

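View pics/c_side.png

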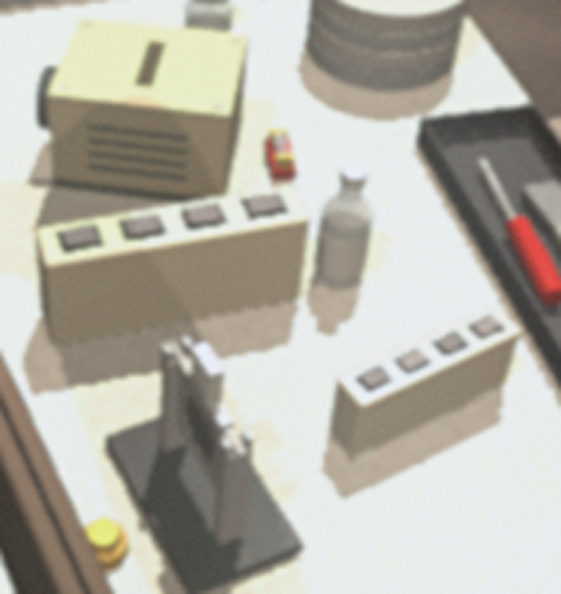

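The large cream panel sits between the stand and the housing, with the bottle at its far end, so it is the one meant. In the top crop, the slot is at (142,188), the white tab at about (675,252), and the stand base corners are at (545,256), (717,221), (742,326) and (569,362).

```bash
python3 - <<'E'
from h import *
ct=lambda U,V:((U+.5)/3.8-.5+145,(V+.5)/3.8-.5+125)
cs=lambda U,V:((U+.5)/3.3-.5+230,(V+.5)/3.3-.5+130)
P=lambda *a:np.round(a,4)
b=np.array([atz("top",*ct(*p),.012)[:2] for p in[(545,256),(717,221),(742,326),(569,362)]])
print("base",P(b),"c",P(b.mean(0)), "yaw y-edge", [np.degrees(np.arctan2(*(-(d)[[0]]*-1, -d[1]))) if 0 else np.degrees(np.arctan2(d[0],-d[1])) for d in (b[1]-b[0],b[2]-b[3])],[np.degrees(np.arctan2(d[1],d[0])) for d in (b[0]-b[3],b[1]-b[2])], [np.linalg.norm(b[i]-b[i-1]) for i in range(4)])
print("tab top", atz("top",*ct(675,252),.165), "side",atz("side",*cs(209,370),.152))
for n,f,box in(("top",ct,(85,150,200,225)),("side",cs,(132,38,170,90))):
    im=cv2.cvtColor(cv2.imread(f"pics/{n}raw.png"),cv2.COLOR_BGR2GRAY)
    x0,y0=map(int,f(box[0],box[1]));x1,y1=map(int,f(box[2],box[3]))
    S=8;c=cv2.resize(im[y0:y1,x0:x1],None,fx=S,fy=S,interpolation=cv2.INTER_CUBIC)
    t,m=cv2.threshold(c,0,255,cv2.THRESH_BINARY_INV+cv2.THRESH_OTSU)
    k=max(cv2.findContours(m,0,2)[0],key=cv2.contourArea).reshape(-1,2)
    W=np.array([atz(n,(u+.5)/S-.5+x0,(v+.5)/S-.5+y0,.12)[:2] for u,v in k])
    r=cv2.minAreaRect((W*1000).astype(np.float32)); print(n,"slot mm",r,"thr",t)
W=np.array([atz("top",*ct(*p),.12)[:2] for p in[(123,82),(245,135),(163,303),(40,244)]])
print("screws",P(W),P(W.mean(0)))
p=np.array([atz("top",*ct(*p),.11)[:2] for p in[(376,97),(434,97),(438,375),(381,375)]]);print("panel",P(p))
print("bottle",atz("top",*ct(404,40),.13))
print("cams",proj("top",[.6,-.2,.15]))
E
```

```text
base [[[ 0.4879 -0.1295]
  [ 0.5262 -0.2831]
  [ 0.4314 -0.3051]
  [ 0.3931 -0.1527]]] c [[ 0.4597 -0.2176]] yaw y-edge [np.float64(14.005294051138954), np.float64(14.104790154315328)] [np.float64(13.76948312708413), np.float64(13.08392422592474)] [np.float64(0.09758284563891434), np.float64(0.15828899373087602), np.float64(0.0973217480253912), np.float64(0.15712589152909648)]
tab top [ 0.46138924 -0.21990562  0.165     ] side [ 0.46518749 -0.21504674  0.152     ]
top slot mm ((508.1163330078125, 215.1707000732422), (78.83907318115234, 17.92353057861328), 67.94010925292969) thr 114.0
side slot mm ((510.61920166015625, 214.95782470703125), (78.35874938964844, 16.956018447875977), 67.6974868774414) thr 178.0
screws [[[0.6    0.238 ]
  [0.5576 0.1323]
  [0.4122 0.1906]
  [0.4576 0.2956]]] [[0.5069 0.2141]]
panel [[[ 0.5984  0.0246]
  [ 0.6004 -0.0245]
  [ 0.3634 -0.0364]
  [ 0.3615  0.01  ]]]
bottle [0.64289271 0.00258359 0.13      ]
cams (np.float64(315.27352781979704), np.float64(148.36824161638438))
```

{"api": "step_arm", "payload": {"motion": [{"offset": [0.01,-0.009,0],"twist": -4},{"offset": [0.033,-0.029,0],"twist": -11},{"offset": [0.066,-0.057,0],"twist": -18},{"offset": [0.099,-0.086,0],"twist": -26},{"offset": [0.132,-0.114,0],"twist": -34},{"offset": [0.165,-0.143,0],"twist": -42},{"offset": [0.197,-0.172,0],"twist": -50},{"offset": [0.23,-0.2,0],"twist": -58},{"offset": [0.263,-0.229,0],"twist": -65},{"offset": [0.296,-0.257,0],"twist": -72},{"offset": [0.319,-0.277,0],"twist": -77},{"offset": [0.329,-0.286,0],"twist": -79.6}], "gripper": 0.06}}

```text
time: 1.7
eef_pos: [0.4608, -0.2166, 0.2426]
tcp_rot: [0.614, 0.789, 0.0, 0.0]
contact_force: [0.0, -1.7, 0.4]
opening: 0.704
finger_force: 0.0
```

{"api": "step_arm", "payload": {"motion": [{"offset": [0,0,0],"twist": 0},{"offset": [0,0,0.005],"twist": 0},{"offset": [0,0,0.01],"twist": 0}]}}

```text
time: 2.0
eef_pos: [0.4597, -0.2201, 0.232]
tcp_rot: [0.617, 0.787, -0.0, 0.0]
contact_force: [-0.4, 0.2, -0.8]
opening: 0.704
finger_force: 0.0
```

```bash
python3 - <<'E'
from h import *
s=ctrl.get_state(); print(s["time"],s["eef_pos"],s["tcp_rot"],s["contact_force"])
a=np.mean([ctrl.read_camera("side").astype(float) for _ in range(4)],0).astype(np.uint8)
cv2.imwrite("pics/s2raw.png",a)
cv2.imwrite("pics/s2.png",cv2.resize(a[190:310,250:350],None,fx=5,fy=5,interpolation=cv2.INTER_CUBIC))
E
```

```text
2.0 [ 0.45973063 -0.2201048   0.23199542] [ 6.17013870e-01  7.86952225e-01 -2.41045174e-04  1.45365006e-04] [-0.37185168  0.22741553 -0.83003156]
```

View pics/s2.png

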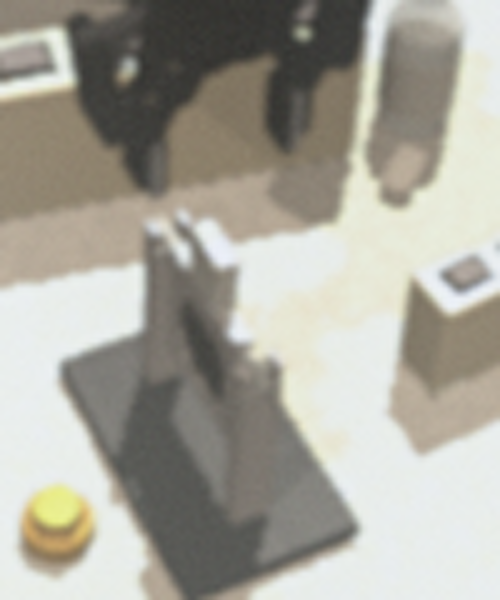

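The side crop shows the tab's white top at about (217,243), with the open fingertips at (155,190) and (290,150). The carrier is still in the forks. I'll compare the tab's position with the tool.

```bash
python3 - <<'E'
from h import *
f=lambda U,V:((U+.5)/5-.5+250,(V+.5)/5-.5+190)
print("tab",atz("side",*f(217,243),.169))
a=[atz("side",*f(*p),.012)[:2] for p in[(62,362),(358,528)]];print("base diag corners",a,np.mean(a,0))
yaw=np.radians(13.9)
R=np.array([[np.cos(yaw),-np.sin(yaw)],[np.sin(yaw),np.cos(yaw)]])
for x,y in((.006,.015),(.006,-.015),(-.006,-.015),(-.006,.015)):
    q=R@[x,y]+[.4605,-.2185]
    u,v=proj("side",[*q,.169]); U,V=proj("top",[*q,.169]); print((round((u-250)*5),round((v-190)*5)),(round((U-145)*3.8),round((V-125)*3.8)))
s=ctrl.get_state();print([proj("side",s["eef_pos"]+np.array([0,0,-.011]))],np.degrees(2*np.arctan2(s["tcp_rot"][1],s["tcp_rot"][0]))-90)
E
```

```text
tab [ 0.46370728 -0.21835788  0.169     ]
base diag corners [array([ 0.3984025 , -0.15433102]), array([ 0.52722331, -0.28464232])] [ 0.46281291 -0.21948667]
(205, 217) (652, 247)
(235, 260) (689, 240)
(212, 269) (693, 254)
(183, 224) (656, 262)
[(np.float64(292.28805128524783), np.float64(223.70730106112825))] 13.830035610490384
```

{"api": "step_arm", "payload": {"motion": [{"offset": [0,0.001,0.005],"twist": 0},{"offset": [0,0.001,0.015],"twist": 0},{"offset": [0,0.001,0.025],"twist": 0},{"offset": [0,0.001,0.035],"twist": 0},{"offset": [0,0.001,0.04],"twist": 0},{"offset": [0,0.001,0.04],"twist": 0},{"offset": [0,0.001,0.04],"twist": 0},{"offset": [0,0.001,0.04],"twist": 0}]}}

```text
time: 3.0
eef_pos: [0.4614, -0.2188, 0.1929]
tcp_rot: [0.616, 0.788, 0.0, 0.001]
contact_force: [0.1, 1.1, -0.0]
opening: 0.7
finger_force: 0.0
```

{"api": "step_arm", "payload": {"motion": [{"offset": [0,0,0.005],"twist": 0},{"offset": [0,0,0.013],"twist": 0},{"offset": [0,0,0.021],"twist": 0},{"offset": [0,0,0.029],"twist": 0},{"offset": [0,0,0.037],"twist": 0},{"offset": [0,0,0.043],"twist": 0},{"offset": [0,0,0.046],"twist": 0},{"offset": [0,0,0.046],"twist": 0},{"offset": [0,0,0.046],"twist": 0}]}}

```text
time: 3.9
eef_pos: [0.4612, -0.2187, 0.1465]
tcp_rot: [0.616, 0.788, 0.0, 0.0]
contact_force: [1.0, -0.6, -0.3]
opening: 0.703
finger_force: 0.0
```

{"api": "step_arm", "payload": {"motion": [{"offset": [0,0,0],"twist": 0},{"offset": [0,0,0],"twist": 0},{"offset": [0,0,0],"twist": 0},{"offset": [0,0,0],"twist": 0},{"offset": [0,0,0],"twist": 0},{"offset": [0,0,0],"twist": 0},{"offset": [0,0,0],"twist": 0},{"offset": [0,0,0],"twist": 0},{"offset": [0,0,0],"twist": 0},{"offset": [0,0,0],"twist": 0},{"offset": [0,0,0],"twist": 0},{"offset": [0,0,0],"twist": 0}], "gripper": 0.0, "grip_force": 45}}

```text
time: 5.1
eef_pos: [0.4613, -0.2187, 0.1466]
tcp_rot: [0.616, 0.788, 0.0, 0.0]
contact_force: [0.4, -0.4, 4.2]
opening: 0.132
finger_force: 47.3
```

{"api": "step_arm", "payload": {"motion": [{"offset": [0,0,-0.002],"twist": 0},{"offset": [0,0,-0.006],"twist": 0},{"offset": [0,0,-0.011],"twist": 0},{"offset": [0,0,-0.017],"twist": 0},{"offset": [0,0,-0.025],"twist": 0},{"offset": [0,0,-0.037],"twist": 0},{"offset": [0,0,-0.051],"twist": 0},{"offset": [0,0,-0.066],"twist": 0},{"offset": [0,0,-0.081],"twist": 0},{"offset": [0,0,-0.095],"twist": 0},{"offset": [0,0,-0.106],"twist": 0},{"offset": [0,0,-0.112],"twist": 0}]}}

```text
time: 6.3
eef_pos: [0.4614, -0.2188, 0.2601]
tcp_rot: [0.616, 0.788, 0.0, 0.001]
contact_force: [0.4, -0.1, -1.8]
opening: 0.134
finger_force: 46.8
```

{"api": "step_arm", "payload": {"motion": [{"offset": [0,0,0],"twist": 0},{"offset": [0,0,0],"twist": 0},{"offset": [0,0,0],"twist": 0}]}}

```text
time: 6.6
eef_pos: [0.4607, -0.2183, 0.2573]
tcp_rot: [0.616, 0.788, -0.0, -0.001]
contact_force: [1.1, -0.1, -1.3]
opening: 0.136
finger_force: 46.8
```

```bash
python3 - <<'E'
from h import *
s=ctrl.get_state(); print(s["time"],s["eef_pos"],s["tcp_rot"],s["contact_force"],s["wrist_torque"])
a=np.mean([ctrl.read_camera("side").astype(float) for _ in range(2)],0).astype(np.uint8)
cv2.imwrite("pics/s3.png",cv2.resize(a[150:310,220:380],None,fx=3.7,fy=3.7,interpolation=cv2.INTER_CUBIC))
E
```

```text
6.6 [ 0.4606589  -0.21826897  0.25728576] [ 6.16094728e-01  7.87671463e-01 -8.23726508e-06 -9.75951105e-04] [ 1.14722713 -0.06950774 -1.29622534] [-0.02293177 -0.04620909 -0.02928701]
```

View pics/s3.png

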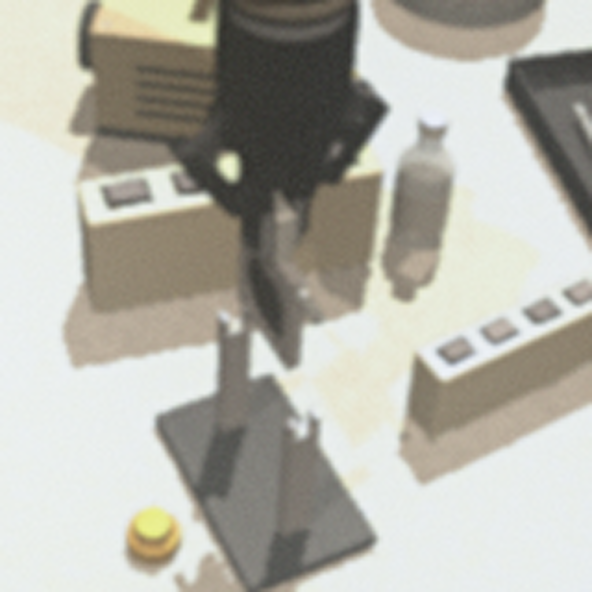

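The carrier is clear of the forks and hanging upright at about (275,290), with its bottom well above the prongs. Next I carry it over the panel.

{"api": "step_arm", "payload": {"motion": [{"offset": [0.004,0.001,0],"twist": 0.4},{"offset": [0.014,0.005,0],"twist": 1.2},{"offset": [0.03,0.011,0],"twist": 2.6},{"offset": [0.05,0.018,0],"twist": 4.4},{"offset": [0.072,0.027,0],"twist": 6.3},{"offset": [0.094,0.035,0],"twist": 8.3},{"offset": [0.116,0.043,0],"twist": 10.2},{"offset": [0.138,0.051,0],"twist": 12.1},{"offset": [0.16,0.059,0],"twist": 14},{"offset": [0.18,0.067,0],"twist": 15.8},{"offset": [0.197,0.073,0],"twist": 17.3},{"offset": [0.205,0.076,0],"twist": 18}]}}

```text
time: 7.9
eef_pos: [0.4852, 0.0004, 0.2581]
tcp_rot: [0.732, 0.682, 0.0, -0.0]
contact_force: [0.1, -0.4, -1.1]
opening: 0.135
finger_force: 46.7
```

{"api": "step_arm", "payload": {"motion": [{"offset": [0,0,0],"twist": 0},{"offset": [0,0,0],"twist": 0},{"offset": [0,0,0],"twist": 0}]}}

```text
time: 8.2
eef_pos: [0.4854, -0.0017, 0.2583]
tcp_rot: [0.732, 0.681, -0.0, -0.0]
contact_force: [0.2, -0.2, -1.6]
opening: 0.138
finger_force: 46.7
```

```bash
cat > go.py <<'E'
import sys
from h import *
from scipy.spatial.transform import Rotation as R
s=ctrl.get_state(); r=R.from_quat(s["tcp_rot"]).as_matrix()
g=np.array(eval(sys.argv[1]))-s["eef_pos"]
print(s["time"],s["eef_pos"],"tool offset",np.round(r.T@g,4),"twist",np.degrees(np.arctan2(r[1,1],r[0,1]))-float(sys.argv[2]),"tilt",r[:,2],s["contact_force"])
E
python3 go.py "[.5094,.2151,.2576]" -22.2
```

```text
8.2 [ 0.4853808  -0.00171918  0.25825196] tool offset [0.218  0.0085 0.0006] twist 18.115179142677817 tilt [-1.98588650e-04 -1.75139784e-04 -9.99999965e-01] [ 0.1929101  -0.16059652 -1.57156549]
```

{"api": "step_arm", "payload": {"motion": [{"offset": [0.004,0,0],"twist": 0.4},{"offset": [0.015,0.001,0],"twist": 1.2},{"offset": [0.032,0.001,0],"twist": 2.6},{"offset": [0.053,0.002,0],"twist": 4.4},{"offset": [0.076,0.003,0],"twist": 6.3},{"offset": [0.1,0.004,0],"twist": 8.3},{"offset": [0.124,0.005,0],"twist": 10.2},{"offset": [0.148,0.006,0],"twist": 12.2},{"offset": [0.171,0.007,0],"twist": 14.1},{"offset": [0.192,0.008,0],"twist": 15.9},{"offset": [0.209,0.008,0],"twist": 17.4},{"offset": [0.217,0.0085,0],"twist": 18.1}]}}

```text
time: 9.4
eef_pos: [0.5093, 0.2156, 0.2582]
tcp_rot: [0.83, 0.558, -0.0, -0.0]
contact_force: [-0.3, -0.6, -1.1]
opening: 0.138
finger_force: 46.7
```

{"api": "step_arm", "payload": {"motion": [{"offset": [0,0,0],"twist": 0},{"offset": [0,0,0],"twist": 0},{"offset": [0,0,0],"twist": 0},{"offset": [0,0,0],"twist": 0}]}}

```text
time: 9.8
eef_pos: [0.5094, 0.2138, 0.2584]
tcp_rot: [0.83, 0.558, -0.0, 0.0]
contact_force: [0.0, 0.1, -0.7]
opening: 0.132
finger_force: 46.7
```

```bash
python3 go.py "[.5094,.2151,.2276]" -22.2; python3 - <<'E'
from h import *
a=np.mean([ctrl.read_camera("side").astype(float) for _ in range(4)],0).astype(np.uint8)
cv2.imwrite("pics/s4raw.png",a)
cv2.imwrite("pics/s4.png",cv2.resize(a[90:200,225:335],None,fx=5.4,fy=5.4,interpolation=cv2.INTER_CUBIC))
a=np.mean([ctrl.read_camera("top").astype(float) for _ in range(4)],0).astype(np.uint8)
cv2.imwrite("pics/t4raw.png",a)
E
```

```text
9.8 [0.50936314 0.2138303  0.25837314] tool offset [ 0.0012 -0.0004  0.0308] twist -0.01588231677704144 tilt [ 3.38447915e-05 -1.38827941e-04 -9.99999990e-01] [ 0.01218559  0.06083262 -0.69973475]
```

View pics/s4.png

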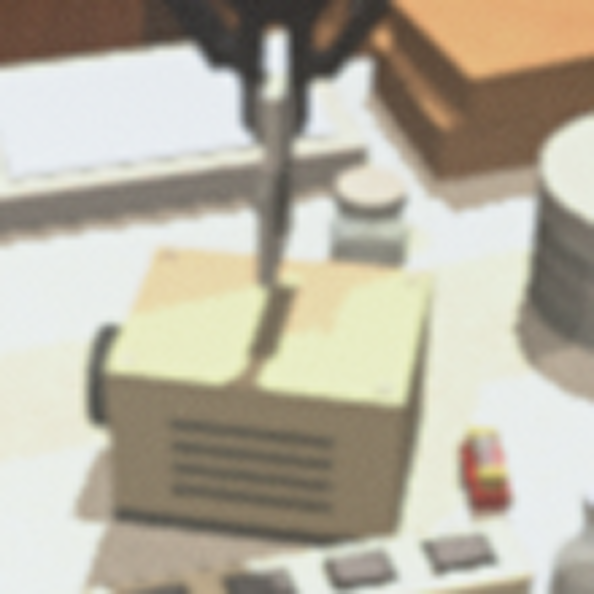

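The carrier hangs edge-on above the slot. Its lower near corner is at about (267,284) and the tab is at about (277,60). I'll check this against the pose predicted from the TCP.

```bash
python3 - <<'E'
from h import *
s=ctrl.get_state();t=s["eef_pos"];yaw=np.radians(-22.2)
R=np.array([[np.cos(yaw),-np.sin(yaw)],[np.sin(yaw),np.cos(yaw)]])
for y,z in((-.034,0),(-.034,.078),(.034,0),(-.058,.07)):
  for x in(-.005,.005):
    q=R@[x,y]+t[:2]; u,v=proj("side",[*q,t[2]-.0926+z]); print((y,z,x),round((u-225)*5.4),round((v-90)*5.4))
u=[proj("side",[*(R@[x,y]+[.5094,.2151]),.12]) for x,y in((-.009,-.04),(.009,-.04),(.009,.04),(-.009,.04))];print("slot",[(round((a-225)*5.4),round((b-90)*5.4)) for a,b in u])
a=cv2.cvtColor(cv2.imread("pics/s4raw.png"),cv2.COLOR_BGR2GRAY)
for v in (112,118,124,130,135,138,140,142): print(v,int((v-90)*5.4+2.7),a[v,264:288])
# rim of bottom in top view
b=cv2.imread("pics/t4raw.png"); c,_=cal("top"); U,V=map(int,proj("top",[.5094,.2151,.14])); print(U,V)
cv2.imwrite("pics/t4.png",cv2.resize(b[V-40:V+40,U-45:U+45],None,fx=6,fy=6,interpolation=cv2.INTER_CUBIC))
E
```

```text
(-0.034, 0, -0.005) 250 286
(-0.034, 0, 0.005) 267 288
(-0.034, 0.078, -0.005) 250 171
(-0.034, 0.078, 0.005) 268 172
(0.034, 0, -0.005) 271 224
(0.034, 0, 0.005) 287 226
(-0.058, 0.07, -0.005) 242 205
(-0.058, 0.07, 0.005) 260 207
slot [(242, 354), (271, 357), (294, 283), (266, 280)]
112 121 [235 235 236 234 226 183 117  87 100 119 134 136 127 111 104  89  81 123
 192 231 236 233 231 230]
118 153 [212 220 224 225 224 222 223 224 222 195 160 139 127 112 122 165 195 200
 191 185 177 169 162 151]
124 186 [124 123 120 121 122 120 120 122 128 134 129 113  88  82  92 108 118 126
 130 136 136 134 148 185]
130 218 [230 231 228 230 229 234 234 229 187 141 117 101  86  93 139 194 232 236
 235 236 235 230 216 194]
135 245 [233 233 233 234 234 234 234 228 191 144 122 115 123 158 205 231 237 236
 234 236 234 220 176 145]
138 261 [213 216 215 216 213 217 214 205 175 140 122 119 136 183 213 222 222 223
 223 223 221 208 187 174]
140 272 [214 215 215 215 215 216 214 205 174 138 122 132 167 208 222 221 219 217
 215 214 216 215 217 214]
142 283 [215 214 215 215 217 216 218 213 191 156 137 136 157 183 201 208 215 217
 214 215 217 216 215 217]
180 172
```

View pics/t4.png

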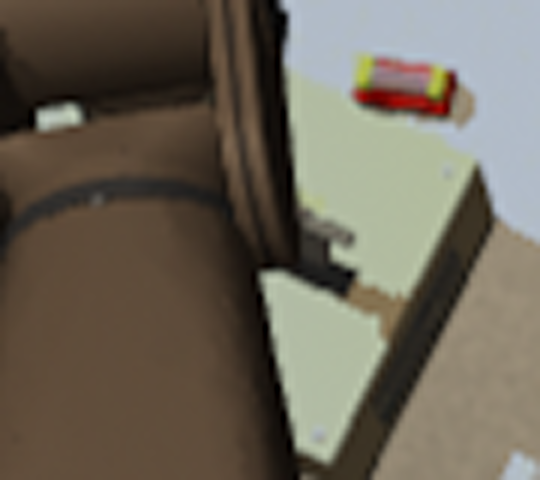

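Both the carrier and the side camera's view of the slot sit a few mm to +x of the prediction, so I'm comparing them within the same picture. I'll lower to hover height with a 2 mm correction, then check once more.

{"api": "step_arm", "payload": {"motion": [{"offset": [0,0,0],"twist": 0},{"offset": [0.001,-0.001,0.002],"twist": 0},{"offset": [0.001,-0.002,0.005],"twist": 0},{"offset": [0.001,-0.002,0.009],"twist": 0},{"offset": [0.001,-0.002,0.013],"twist": 0},{"offset": [0.001,-0.002,0.017],"twist": 0},{"offset": [0.001,-0.002,0.021],"twist": 0},{"offset": [0.001,-0.002,0.025],"twist": 0},{"offset": [0.001,-0.002,0.028],"twist": 0},{"offset": [0.001,-0.002,0.03],"twist": 0},{"offset": [0.001,-0.002,0.03],"twist": 0},{"offset": [0.001,-0.002,0.03],"twist": 0}]}}

```text
time: 11.4
eef_pos: [0.5079, 0.2163, 0.2284]
tcp_rot: [0.83, 0.558, 0.0, 0.0]
contact_force: [-0.0, 0.2, -1.3]
opening: 0.135
finger_force: 46.7
```

{"api": "step_arm", "payload": {"motion": [{"offset": [0,0,0],"twist": 0},{"offset": [0,0,0],"twist": 0},{"offset": [0,0,0],"twist": 0},{"offset": [0,0,0],"twist": 0}]}}

```text
time: 11.8
eef_pos: [0.5078, 0.2163, 0.2284]
tcp_rot: [0.83, 0.558, 0.0, 0.0]
contact_force: [1.4, 0.5, -0.7]
opening: 0.132
finger_force: 46.7
```

```bash
python3 go.py "[.5094,.2151,.2276]" -22.2; python3 - <<'E'
from h import *
for n in("side","top"):
    a=np.mean([ctrl.read_camera(n).astype(float) for _ in range(6)],0).astype(np.uint8); cv2.imwrite(f"pics/{n}5.png",a)
t=ctrl.get_state()["eef_pos"];yaw=np.radians(-22.2)
R=np.array([[np.cos(yaw),-np.sin(yaw)],[np.sin(yaw),np.cos(yaw)]])
a=cv2.imread("pics/side5.png");b=cv2.imread("pics/top5.png")
U,V=map(int,proj("top",[.5094,.2151,.14]))
A=cv2.resize(a[105:175,240:310],None,fx=8,fy=8,interpolation=cv2.INTER_CUBIC)
B=cv2.resize(b[V-20:V+15,U-5:U+23],None,fx=8,fy=8,interpolation=cv2.INTER_CUBIC)
ps=lambda p:((np.array(proj("side",p))-[240,105]+.5)*8).astype(int)
pt=lambda p:((np.array(proj("top",p))-[U-5,V-20]+.5)*8).astype(int)
def box(hx,hy,z,c):
    P=[[*(R@[x,y]+c),z] for x,y in((-hx,-hy),(hx,-hy),(hx,hy),(-hx,hy))]
    return P
for P,col in((box(.009,.04,.12,[.5094,.2151]),(0,0,255)),(box(.005,.034,t[2]-.0926,t[:2]),(255,0,0)),(box(.004,.058,t[2]-.0226,t[:2]),(0,160,0))):
    cv2.polylines(A,[np.array([ps(p) for p in P])],1,col,1);cv2.polylines(B,[np.array([pt(p) for p in P])],1,col,1)
B=cv2.copyMakeBorder(B,0,A.shape[0]-B.shape[0],0,0,0)
cv2.imwrite("pics/m5.png",np.hstack([A,B]))
print(A.shape,B.shape)
g=cv2.cvtColor(a,6)
for v in range(136,160,2): print(v,g[v,264:290])
E
```

```text
11.8 [0.5078477  0.21625875 0.22841276] tool offset [-0.0005  0.0019  0.0008] twist 0.04167938469392851 tilt [ 1.66510912e-04  3.16805353e-05 -9.99999986e-01] [ 1.37919409  0.47075392 -0.71337222]
(560, 560, 3) (560, 224, 3)
136 [224 225 225 228 228 227 206 159 126 116 106  87  80 119 185 231 237 236
 235 236 233 214 166 133 131 133]
138 [214 214 214 214 214 214 209 184 151 125 109  90  86 122 173 213 222 222
 224 222 219 206 186 173 170 168]
140 [215 215 213 215 215 217 213 192 153 126 111  96 108 143 182 208 216 215
 215 214 215 216 216 216 217 216]
142 [216 215 215 215 215 216 215 193 156 127 115 108 123 149 172 190 205 215
 215 215 214 214 213 215 214 215]
144 [219 220 221 223 225 227 226 207 160 127 123 132 133 122 123 158 195 212
 216 215 215 216 220 220 220 222]
146 [229 230 230 231 230 231 228 210 163 127 115 112 113 116 141 180 210 217
 216 215 219 225 228 230 230 230]
148 [229 230 230 230 230 231 229 212 163 129 119 112 112 130 170 206 216 217
 218 219 224 228 230 230 230 231]
150 [230 230 229 230 231 231 229 207 159 125 116 112 122 156 196 215 217 216
 219 224 229 230 229 231 230 231]
152 [230 230 229 230 231 232 227 199 144 114 111 115 141 186 220 225 223 222
 225 229 230 230 231 230 230 231]
154 [231 231 231 231 230 226 199 151 119 111 113 129 173 220 230 230 231 231
 230 231 230 230 231 231 230 231]
156 [227 221 218 209 201 188 163 141 138 143 162 194 221 229 232 231 231 230
 230 231 229 231 230 231 230 230]
158 [210 171 151 149 149 151 152 148 151 152 168 197 222 231 232 231 231 231
 230 231 230 231 230 231 230 230]
```

View pics/m5.png

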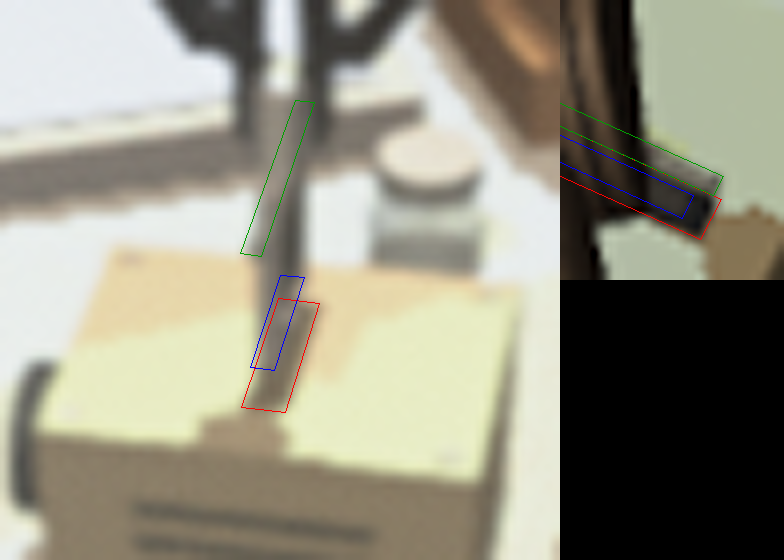

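The overlay shows the carrier centred over the slot. In the side view, the carrier edge at (258,370) and the slot centre at (270,396) agree with each other to within about 1 mm, and the bar end matches in the top view. The gap is about 15.8 mm and the arm is still, so I'm handing in.

```bash
python3 -c "
from plant import ctrl
s=ctrl.get_state();print(s['time'],s['eef_pos'],abs(s['dq']).max(),s['finger_force']);print(ctrl.sign_off())"
```

```text
12.4 [0.50780068 0.21623664 0.22834243] 0.0005999188298880888 46.68891191482544
the job is handed in; nothing more can be done
None
```

The job is handed in: the carrier is gripped by its tab and held still and upright, centred to about 1 mm and in line with the slot, an estimated 16 mm above it, at 12.4 s; no verdict came back.

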